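# Lengthen a telescoping stone holder and lay the oil stone in it

## Robot

A 6-joint arm with a two-finger parallel gripper is mounted at the origin on a cart in front of the work surface, level with it; the furniture and walls round the work are solid. World frame = base frame: x ahead of the robot, y to its left, z up, the work surface at z = 0. Lengths are in m, angles in rad, forces in N, time in s.
With the tool pointing down it reaches from about 0.225 to 0.875 m from the base axis. Payload 3.4 kg.
Tool frame: the origin (TCP) lies between the finger pads; the fingertips stand ahead of it and the grasp point (between the pads) is the TCP (ctrl.tip_extent is the y of the fingertips in the tool frame, in m); y points along the fingers, z is the direction in which the jaws open and shut, and the axes are right-handed (so a half turn about y gives the same grasp; the last joint's range is limited). The gripper opens to 85 mm and grips with 20 to 120 N. Pads are 22 mm wide; open, the fingers measure 114 mm over their backs; the gripper's body (76 mm by 85 mm) begins 54 mm behind the grasp point. The pads swing forward as they close: fully open they stand 13 mm farther back than shut.
Start: joints at [-1.332, 0.276, 1.505, -0, 1.361, -0.121], TCP at [0.202, -0.538, 0.222] pointing down, gripper open.
Joint ranges: [-2.89, 2.89], [-0.75, 2.08], [0.22, 2.7], [-1.18, 4.32], [0.11, 2.71], [-2.7, 2.7]. Speed limits (rad/s): [2.57, 2.57, 3.14, 3.14, 3.14, 3.14].

## Interface

Orientations are given as a unit quaternion [w, x, y, z].
In Python, from cell import ctrl gives the robot as it stands.
- The arm moves only by the tool move_arm, never from a script. Its argument "series" is a list of rows, each an object of numbers: "dx", "dy", "dz": the shift along the tool's x, y, z in mm; "spin": the turn about the tool's y in degrees. In form: [{"dx": .., "dy": .., "dz": .., "spin": ..}, ...]. A call has 1 to 20 rows; each row is the pose to reach, as a shift and turn from the pose commanded when the call began, along the tool's axes at that moment; what a row does not reach only later rows make up. A row lasts 1/12 s, in which the tool goes at most 41.7 mm and 7.16 degrees, less where a joint would pass 70% of its speed; a pose out of reach is approached as far as the arm can. A call with a gripper value outside its range is refused whole. "claw" is the finger opening in mm, from 0 to 85.4, set as the call begins (left out, the last holds). The fingers move at their own pace and stop on an object; "newtons" is the grip in N (left out, the last holds). Time passes only in rows, so rows that repeat a pose let the fingers close. It gives the time, the measured TCP pose, the force and the opening at its end, in the units of the state.
- ctrl.sense(): the state, without advancing time (a new reading comes with each control period).
- ctrl.grab_frame(name): name is "side" or "top"; returns a dict with "frame" (400x640x3 uint8, red, green, blue), "fov_y" (degrees; the focal length in pixels is half the picture's height over the tangent of half this angle, whatever the lens; pixels are square), "cx", "cy" (the principal point, pixels), "rvec" (rotation vector, rad) and "tvec" (3), from world to camera coordinates, as OpenCV has them. Camera axes: x right, y down, z forward; pixel columns grow to the right and rows downward; lengths in m; the calibration is good to about 2 mm. A picture is of the moment at which its call begins. There is no depth.
- ctrl.sign_off(): hands the job in, once; it reports no verdict.
The state is a dict: "time_s": time; "joint_positions": joint angles; "joint_vel": joint speeds; "tau": joint torques, N m; "eef_pos": TCP position; "eef_rot": TCP orientation; "ft_force": force on the tool from outside, world axes, zero at the start; "torque": the same for the moment, N m; "grip_width": finger opening in m.
Only numpy, scipy, OpenCV 4.12 (cv2) and the standard library are available. Lean on these libraries where they do the work, as an engineer would, in place of code of your own. Each camera call takes 0.05 s, during which the arm holds its last target.

## Task

The sharpening-stone holder on the bench is telescoped in too short for the long grey oil stone. Squeeze in its two brass spring buttons, one on each side of the tube, and pull the blue sleeve out to its last hole, so that both buttons have popped out again there (they will also catch at the hole in between). Then lay the oil stone flat in the holder, down between the cheeks and end stops of both ends, and leave the chisel, the glue bottle and the tape measure where they are.

Things in the scene. Friction and masses are not known exactly. Their poses are not given: they have to be found in the camera images.
- holder: Stone holder screwed to the bench: grey pedestal (fixed end), square aluminium inner tube, blue sleeve with blue pedestal (moving end). Tube axis is level, 45 mm above the bench. Origin: on the bench, below the midpoint of the two buttons; x along the tube from the fixed to the moving end, the way the sleeve is pulled out; y to the left button's side; z up. Feet 90 mm wide.
- sleeve (a joint): How far the sleeve is pulled out, m: 0 = first hole (start), 0.040 = middle hole, 0.080 = last hole, 0.090 = end stop. About 0.8 mm play either way in a hole. Slides with some 3 N of friction plus that of the trapped buttons. With the buttons out through a hole it is locked, and pulling harder does not free it.
- sleeve_face (a point): Where the sleeve meets its blue pedestal, on the tube axis; 48 mm ahead (holder x) of the buttons at the start, and it moves with the sleeve. The sleeve, 40 mm square outside (25 to 65 mm above the bench), 2.5 mm wall, runs from here 140 mm back towards the fixed end. Beyond here are only the pedestal, 42 mm long, and its tray.
- button_left (a joint): Left button, how far it is pressed, m: 0 = out, 6 mm proud of the sleeve; 0.006 = flush with the sleeve; 0.0085 = trapped under the sleeve between holes. Spring: 3 N at first touch, 5 N flush. Once it is flush, pulling the sleeve makes the hole's edge push the dome under; trapped, it needs no pressing and pops out by itself at the next hole.
- button_right (a joint): Right button, the same, on the -y side of the holder.
- button_left_top (a point): Tip of the left button, a domed brass pin 14 mm in diameter that moves along the holder's y. When out, the tip is 26 mm from the tube axis (52 mm across both tips), 45 mm above the bench. The buttons belong to the inner tube: they stay at holder x = 0 while the sleeve and its holes move past.
- button_right_top (a point): Tip of the right button, the mirror image of the left.
- seat (a point): Centre of the stone's underside when it lies in place (sleeve at the last hole), with the holder's axes: 15.5 mm ahead of the buttons, 76 mm above the bench, the height of both tray floors. Each tray has flared cheeks 38 mm apart at the floor and a flared end wall, tops at 91 mm. End walls are 205 mm apart with the sleeve in, 285 mm at the last hole.
- oil_stone: Long dark grey sharpening stone, 30 x 275 x 16 mm, about 0.4 kg, lying flat on the bench in front of the holder. Origin: centre of its underside; y along its length, z up. Either end may go to either end of the holder.
- chisel: Wooden-handled chisel, 225 mm long, lying behind the holder; a bystander. Origin: centre of its underside, y along its length.
- glue_bottle: White glue bottle with an orange tip, 54 mm in diameter and 115 mm tall, standing to the right; a bystander. Origin: centre of its base.
- tape_measure: Yellow tape measure, 72 x 80 x 30 mm, to the right; a bystander. Origin: centre of its underside.

How it is judged:
On the way:
1. the sleeve is pulled out to its last hole and both buttons have popped out there (value of joint sleeve between 0.077 and 0.083 m and value of joint each of button_left, button_right below 0.0015 m), for 0.2 s.
At the end, for the whole second after the job is handed in: The sleeve is at its last hole (pulled out 80 mm, within 3 mm) with both buttons out (pressed less than 1.5 mm); the oil stone lies at rest in the holder, its underside on the tray floors (-3 to +4 mm), within 8 mm of the middle each way, and along the holder within 0.06 rad (all of step 1 and x of oil_stone in the frame of seat between -0.008 and 0.008 m and y of oil_stone in the frame of seat between -0.008 and 0.008 m and z of oil_stone in the frame of seat between -0.003 and 0.004 m and angle between the y axis of oil_stone and the x axis of holder, either way round below 0.06 rad and linear speed of oil_stone below 0.02 m/s); the robot touches nothing.
It fails at once if the chisel is moved more than 30 mm (distance of chisel from where it was at the start of the episode above 0.03 m).
It fails at once if the glue bottle is moved more than 30 mm (distance of glue_bottle from where it was at the start of the episode above 0.03 m).
It fails at once if the tape measure is moved more than 30 mm (distance of tape_measure from where it was at the start of the episode above 0.03 m).
It fails at once if the glue bottle is tipped over (angle between glue_bottle's own z axis and vertical above 0.5 rad).
It also fails if it takes over 58 s, if anything falls off the work surface, if the arm or the gripper's body presses on something with over 40 N, if the wrist force passes 120 N, or if a joint passes its speed limit or range.

## Working session

There is one attempt and no reset: what is moved stays moved. The work goes in short steps, Python scripts to look and compute and a tool call to move; the robot and the scene stay as the last step left them, time stands still between calls to the robot, and variables do not carry over. Pictures are saved under pics/ and viewed, and the job is handed in when it is done.

Besides the shell and the picture viewer there is one more tool, called after "Call:" as name(argument=value, ...), one argument or row to a line, values as JSON. move_arm: Moves the arm, as the interface text tells. Its arguments: {"type":"object","properties":{"series":{"type":"array","items":{"type":"object","properties":{"dx":{"type":"number"},"dy":{"type":"number"},"dz":{"type":"number"},"spin":{"type":"number"}}}},"claw":{"type":"number"},"newtons":{"type":"number"}},"required":["series"]}

```bash
ls; mkdir -p pics; python3 - <<'E'
from cell import ctrl
import cv2
s=ctrl.sense();print(s, ctrl.tip_extent)
for n in("side","top"):
    f=ctrl.grab_frame(n);cv2.imwrite(f"pics/{n}0.png",f["frame"][:,:,::-1])
    print({k:v for k,v in f.items() if k!="frame"})
E
```

```text
pics
{'time_s': 0.0, 'joint_positions': array([-1.33197885e+00,  2.76595444e-01,  1.50614938e+00, -7.55126716e-06,
        1.36067064e+00, -1.20974136e-01]), 'joint_vel': array([ 7.99129520e-05, -1.70969951e-03, -2.32611995e-03, -1.01739524e-03,
       -9.29719124e-04, -1.47511252e-03]), 'tau': array([ 4.67852624e-04, -4.16770756e+01, -2.45806789e+01,  4.22354606e-05,
        1.09406852e-02,  7.33220418e-08]), 'eef_pos': array([ 0.20232235, -0.53764876,  0.22123298]), 'eef_rot': array([ 0.12648048, -0.12656159,  0.69633853, -0.69505216]), 'ft_force': array([-0.15612968, -0.35046288,  0.45841207]), 'torque': array([-0.0185045 ,  0.03494506, -0.02746175]), 'grip_width': 0.08505374866020972} 0.019
{'fov_y': 45.64583855789799, 'cx': 307.47157898832023, 'cy': 199.4805033003742, 'rvec': array([ 2.53470659,  0.85040088, -0.22323025]), 'tvec': array([-0.34327664, -0.39395794,  1.2778168 ])}
{'fov_y': 51.164870822829215, 'cx': 317.1449164725217, 'cy': 197.7108460245395, 'rvec': array([ 1.93816408, -2.27781726,  0.238767  ]), 'tvec': array([-0.08464802,  0.58852688,  0.82256323])}
```

View pics/side0.png

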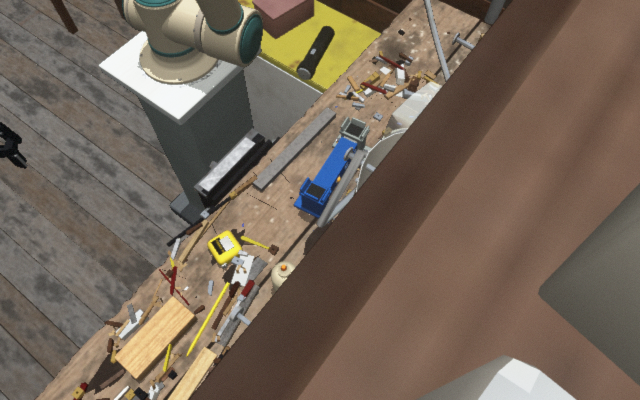

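View pics/top0.png

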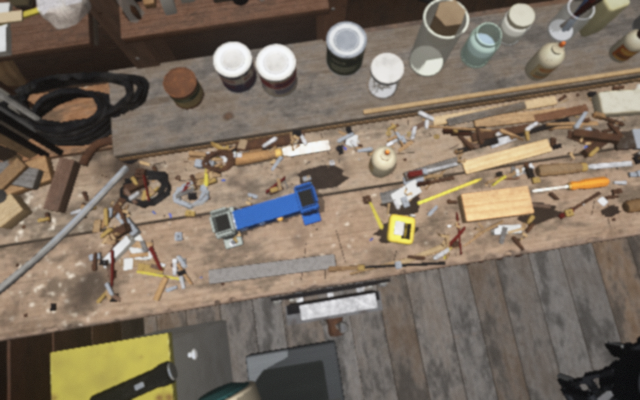

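The side view shows the blue pedestal near (313,195), the grey one near (352,128) and the stone around (295,150). The top view shows the blue sleeve from (235,218) to (320,200), the stone from (210,275) to (335,262), the chisel at (285,152), the bottle at (383,160) and the tape at (401,228). Next I'll measure.

```bash
cat > h.py <<'E'
import numpy as np, cv2
def cam(f):
    R=cv2.Rodrigues(f["rvec"])[0]; F=200/np.tan(np.radians(f["fov_y"])/2)
    K=np.array([[F,0,f["cx"]],[0,F,f["cy"]],[0,0,1]]); return K,R,np.array(f["tvec"])
def proj(f,p):
    K,R,t=cam(f); return cv2.projectPoints(np.float64(p).reshape(-1,1,3),R,t,K,None)[0].reshape(-1,2)
def ray(f,uv,z):
    K,R,t=cam(f); uv=np.atleast_2d(np.float64(uv)); d=(np.c_[uv,np.ones(len(uv))]@np.linalg.inv(K).T)@R; c=-R.T@t
    return c+d*((z-c[2])/d[:,2])[:,None]
E
python3 - <<'E'
from cell import ctrl
from h import *
for n in("side","top"):
    f=ctrl.grab_frame(n); im=f["frame"]
    K,R,t=cam(f);print(n,"campos",-R.T@t)
    print("tcp,base",proj(f,[ctrl.sense()["eef_pos"],[0,0,0],[.3,0,0],[0.5,0.2,0]]))
    hsv=cv2.cvtColor(im,cv2.COLOR_RGB2HSV)
    m=cv2.inRange(hsv,(105,120,50),(125,255,255))
    cs=cv2.findContours(m,0,2)[0];c=max(cs,key=cv2.contourArea)
    r=cv2.minAreaRect(c);print("blue",r,cv2.contourArea(c)); print(ray(f,cv2.boxPoints(r),0.065)[:,:2])
    x0,x1,y0,y1=(240,400,90,230) if n=="side" else (190,350,140,290)
    z=cv2.resize(im[y0:y1,x0:x1],None,fx=4.2 if n=="side" else 4,fy=4.2 if n=="side" else 4,interpolation=cv2.INTER_CUBIC); z=z[:600]
    cv2.imwrite(f"pics/{n}1z.png",z[:,:,::-1])
E
```

```text
side campos [ 0.85247039 -0.54119845  0.94141168]
tcp,base [[ 14.26344241 193.44464006]
 [179.79923744  52.95864384]
 [265.81832842 105.85893026]
 [376.72287657  93.30535788]]
blue ((324.7484130859375, 174.04458618164062), (30.087875366210938, 84.43759155273438), 28.610462188720703) 1661.5
[[ 0.54481419 -0.20426649]
 [ 0.50129554 -0.00066965]
 [ 0.57125097  0.00266108]
 [ 0.60845448 -0.19788895]]
top campos [ 0.38219986 -0.15185546  0.92790228]
tcp,base [[576.97178055 362.58169499]
 [274.15414996 496.61001946]
 [254.60810242 338.84775719]
 [153.05122317 260.07686065]]
blue ((276.4056701660156, 211.66981506347656), (39.97191619873047, 85.3009033203125), 74.05460357666016) 1866.0
[[ 0.58266626  0.00605897]
 [ 0.60522368 -0.17262563]
 [ 0.51965694 -0.18226226]
 [ 0.49847803 -0.00696782]]
```

View pics/side1z.png

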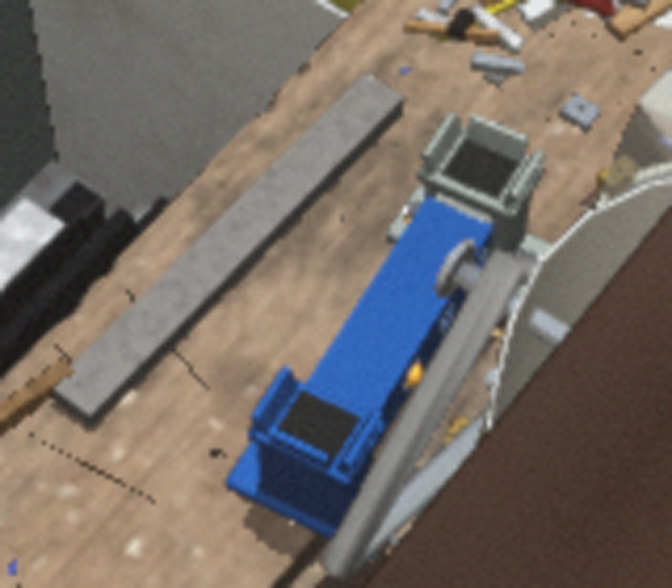

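View pics/top1z.png

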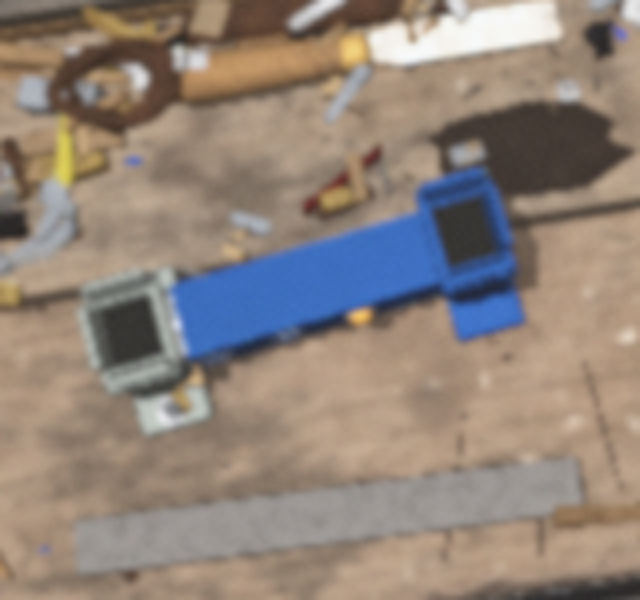

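```bash
python3 - <<'E'
from cell import ctrl
from h import *
boxes={"side":[("fix",(342,118,366,140)),("mov",(303,180,330,202))],"top":[("fix",(208,212,234,236)),("mov",(296,186,318,208))]}
P={}
for n in("side","top"):
    f=ctrl.grab_frame(n); im=f["frame"]
    g=im.max(2)
    for nm,(a,b,c,d) in boxes[n]:
        m=np.zeros_like(g); m[b:d,a:c]=(g[b:d,a:c]<75)*255
        k=max(cv2.findContours(m,0,2)[0],key=cv2.contourArea)
        r=cv2.minAreaRect(k); mm=cv2.moments(k); cen=[mm['m10']/mm['m00'],mm['m01']/mm['m00']]
        w=ray(f,[cen],.076)[0]; P[n,nm]=w
        q=ray(f,cv2.boxPoints(r),.076); print(n,nm,cen,w[:2],cv2.contourArea(k),np.linalg.norm(q[0]-q[1]),np.linalg.norm(q[1]-q[2]))
    a=P[n,"mov"]-P[n,"fix"];print("len",np.linalg.norm(a),"ang",np.degrees(np.arctan2(a[1],a[0])),"mid",((P[n,"mov"]+P[n,"fix"])/2)[:2])
    hsv=cv2.cvtColor(im,cv2.COLOR_RGB2HSV)
    m=cv2.inRange(hsv,(8,110,140),(28,255,255))
    a,b,c,d=(330,165,350,190) if n=="side" else (270,205,290,230)
    ys,xs=np.nonzero(m[b:d,a:c]);print("button",xs.mean()+a,ys.mean()+b,len(xs),ray(f,[[xs.mean()+a,ys.mean()+b]],.045)[0])
    # stone
    m=((im.max(2).astype(int)-im.min(2)<22)&(g>60)&(g<190)).astype(np.uint8)*255
    a,b,c,d=(245,100,345,195) if n=="side" else (200,245,345,290)
    z=np.zeros_like(m);z[b:d,a:c]=m[b:d,a:c]; z=cv2.morphologyEx(z,cv2.MORPH_OPEN,np.ones((3,3)))
    k=max(cv2.findContours(z,0,2)[0],key=cv2.contourArea);r=cv2.minAreaRect(k);q=ray(f,cv2.boxPoints(r),.016)
    print("stone",r,np.round(q,4).tolist(),"c",q.mean(0),[np.linalg.norm(q[i]-q[i+1]) for i in (0,1)])
    e=max([(np.linalg.norm(q[i]-q[i+1]),i) for i in (0,1)])[1];v=q[e+1]-q[e];print("stone ang",np.degrees(np.arctan2(v[1],v[0])))
E
```

```text
side fix [354.0, 129.5] [0.54498742 0.02293763] 114.0 0.026548941372591773 0.03208619292748526
side mov [315.52399481193254, 190.39688715953307] [ 0.56938798 -0.15327535] 128.5 0.02399448843623444 0.0324572132935417
len 0.17789435144595028 ang -82.11627425567846 mid [ 0.5571877  -0.06516886]
button 339.3076923076923 179.46153846153845 13 [ 0.58439484 -0.08633215  0.045     ]
stone ((279.5, 120.5), (41.0, 69.0), 90.0) [[0.2562, -0.026, 0.016], [0.3934, 0.0766, 0.016], [0.4672, -0.0219, 0.016], [0.3369, -0.1196, 0.016]] c [ 0.36342733 -0.02272113  0.016     ] [np.float64(0.17129536124001798), np.float64(0.12305274608439071)]
stone ang 36.801657096441375
top fix [221.90625, 222.46180555555554] [0.54451981 0.0248065 ] 144.0 0.025337872782179027 0.029159251527590822
top mov [305.8949275362319, 197.3514492753623] [ 0.56905742 -0.15432127] 138.0 0.02416614893016434 0.02935946350065479
len 0.1808005949849247 ang -82.19995194394016 mid [ 0.55678862 -0.06475738]
button 280.0 219.0 13 [ 0.53792394 -0.09242083  0.045     ]
stone ((271.60491943359375, 268.3957214355469), (14.717643737792969, 127.64308166503906), 82.7468032836914) [[0.4598, 0.0796, 0.016], [0.4502, -0.1956, 0.016], [0.4187, -0.1943, 0.016], [0.4285, 0.0789, 0.016]] c [ 0.43929509 -0.05785876  0.016     ] [np.float64(0.27543458445116864), np.float64(0.03151472945362926)]
stone ang -91.99682880133672
```

```bash
cat > mv.py <<'E'
import sys,numpy as np
from cell import ctrl
from scipy.spatial.transform import Rotation as Ro
def go(target, axdeg):
    "target world xyz; axdeg = direction of jaw axis (tool z) mod 180"
    s=ctrl.sense();q=s["eef_rot"];R=Ro.from_quat([q[1],q[2],q[3],q[0]]).as_matrix()
    d=R.T@(np.array(target)-s["eef_pos"])*1000
    z=R[:,2];cur=np.degrees(np.arctan2(z[1],z[0]))
    # turn about tool y (down) by +a => world yaw -a
    a=-((axdeg-cur+90)%180-90)
    print("pos",s["eef_pos"].round(4),"tool axes x",R[:,0].round(3),"y",R[:,1].round(3),"z",R[:,2].round(3))
    print("shift mm",d.round(1),"spin",round(a,2),"jaw",round(cur,1),"t",s["time_s"],"F",s["ft_force"].round(1),"w",s["grip_width"],"j",s["joint_positions"].round(2))
if __name__=="__main__": go([float(x) for x in sys.argv[1:4]],float(sys.argv[4]))
E
python3 mv.py .5605 -.0893 .2 7.85
```

```text
pos [ 0.2024 -0.538   0.2218] tool axes x [-0.936 -0.352 -0.   ] y [-0.     0.001 -1.   ] z [ 0.352 -0.936 -0.001]
shift mm [-493.2   22.  -293.9] spin -77.23 jaw -69.4 t 0.3 F [-0.5  0.3  0.2] w 0.08528272328815384 j [-1.33  0.28  1.51 -0.    1.36 -0.12]
```

Call:
move_arm(
  series=[
    {"dx":-41,"dy":0,"dz":-24,"spin":-6},
    {"dx":-493,"dy":15,"dz":-294,"spin":-77.2},
    {"dx":-493,"dy":15,"dz":-294,"spin":-77.2},
    {"dx":-493,"dy":15,"dz":-294,"spin":-77.2},
    {"dx":-493,"dy":15,"dz":-294,"spin":-77.2},
    {"dx":-493,"dy":15,"dz":-294,"spin":-77.2},
    {"dx":-493,"dy":15,"dz":-294,"spin":-77.2},
    {"dx":-493,"dy":15,"dz":-294,"spin":-77.2},
    {"dx":-493,"dy":15,"dz":-294,"spin":-77.2},
    {"dx":-493,"dy":15,"dz":-294,"spin":-77.2},
    {"dx":-493,"dy":15,"dz":-294,"spin":-77.2},
    {"dx":-493,"dy":15,"dz":-294,"spin":-77.2},
    {"dx":-493,"dy":15,"dz":-294,"spin":-77.2},
    {"dx":-493,"dy":15,"dz":-294,"spin":-77.2},
    {"dx":-493,"dy":15,"dz":-294,"spin":-77.2},
    {"dx":-493,"dy":15,"dz":-294,"spin":-77.2},
    {"dx":-493,"dy":15,"dz":-294,"spin":-77.2},
  ],
  claw=75,
)

```text
time_s: 1.72
eef_pos: [0.5598, -0.0898, 0.2068]
eef_rot: [-0.533, 0.534, -0.465, 0.464]
ft_force: [-0.2, 0.1, -0.2]
grip_width: 0.0751
```

```bash
python3 mv.py .5605 -.0893 .043 7.85; python3 - <<'E'
from cell import ctrl
from h import *
f=ctrl.grab_frame("top");im=f["frame"];cv2.imwrite("pics/top2.png",cv2.resize(im[100:300,150:400],None,fx=3,fy=3)[:,:,::-1])
p=ctrl.sense()["eef_pos"];print(proj(f,[p])-[150,100])
E
```

```text
pos [ 0.5598 -0.0898  0.2068] tool axes x [ 0.137 -0.991  0.001] y [-0.001 -0.001 -1.   ] z [ 0.991  0.137 -0.001]
shift mm [ -0.5 163.8   1. ] spin -0.0 jaw 7.8 t 1.7167 F [-0.2  0.1 -0.2] w 0.0751248896101772 j [-0.28  0.27  1.55 -0.    1.32 -0.42]
[[118.71684635  92.50842006]]
```

View pics/top2.png

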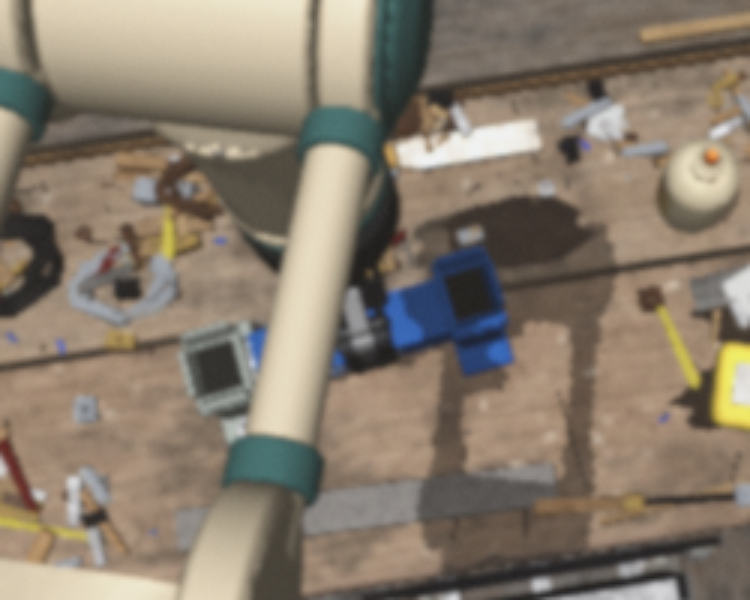

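The gripper stands above the sleeve, between the trays (zoom around (365,320)), with the jaws across the tube. Descending.

Call:
move_arm(
  series=[
    {"dx":0,"dy":40,"dz":1},
    {"dx":0,"dy":80,"dz":1},
    {"dx":0,"dy":120,"dz":1},
    {"dx":0,"dy":145,"dz":1},
    {"dx":0,"dy":164,"dz":1},
    {"dx":0,"dy":164,"dz":1},
  ],
)

```text
$.series[0]: bad value
```

Call:
move_arm(
  series=[
    {"dx":0},
    {"dx":0},
    {"dx":0},
    {"dx":0},
    {"dx":0},
    {"dx":0},
    {"dx":0},
    {"dx":0},
  ],
  claw=34,
  newtons=40,
)

```text
$.series[0]: bad value
```

Apparently all four fields are required.

Call:
move_arm(
  series=[
    {"dx":0,"dy":40,"dz":1,"spin":0},
    {"dx":0,"dy":80,"dz":1,"spin":0},
    {"dx":0,"dy":120,"dz":1,"spin":0},
    {"dx":0,"dy":145,"dz":1,"spin":0},
    {"dx":0,"dy":164,"dz":1,"spin":0},
    {"dx":0,"dy":164,"dz":1,"spin":0},
  ],
)

```text
time_s: 2.27
eef_pos: [0.5571, -0.0901, 0.0393]
eef_rot: [-0.531, 0.534, -0.468, 0.463]
ft_force: [-0.6, 0.1, 0.0]
grip_width: 0.0753
```

Call:
move_arm(
  series=[
    {"dx":0,"dy":0,"dz":0,"spin":0},
    {"dx":0,"dy":0,"dz":0,"spin":0},
    {"dx":0,"dy":0,"dz":0,"spin":0},
    {"dx":0,"dy":0,"dz":0,"spin":0},
    {"dx":0,"dy":0,"dz":0,"spin":0},
    {"dx":0,"dy":0,"dz":0,"spin":0},
    {"dx":0,"dy":0,"dz":0,"spin":0},
    {"dx":0,"dy":0,"dz":0,"spin":0},
  ],
  claw=34,
  newtons=40,
)

```text
time_s: 2.93
eef_pos: [0.5593, -0.0906, 0.0453]
eef_rot: [-0.532, 0.534, -0.465, 0.464]
ft_force: [-5.6, -1.7, 6.2]
grip_width: 0.0391
```

Call:
move_arm(
  series=[
    {"dx":3,"dy":0,"dz":0,"spin":0},
    {"dx":6,"dy":0,"dz":0,"spin":0},
    {"dx":9,"dy":0,"dz":0,"spin":0},
    {"dx":12,"dy":0,"dz":0,"spin":0},
    {"dx":15,"dy":0,"dz":0,"spin":0},
    {"dx":15,"dy":0,"dz":0,"spin":0},
  ],
)

```text
time_s: 3.43
eef_pos: [0.5596, -0.0931, 0.0451]
eef_rot: [0.535, -0.528, 0.473, -0.46]
ft_force: [-5.1, 30.0, 13.6]
grip_width: 0.0388
```

```bash
cat > look.py <<'E'
import sys
from cell import ctrl
from h import *
t=sys.argv[1]
fs=ctrl.grab_frame("side");ft=ctrl.grab_frame("top")
a=cv2.resize(fs["frame"][90:230,260:380],None,fx=3.3,fy=3.3,interpolation=2);b=cv2.resize(ft["frame"][150:290,200:340],None,fx=2.8,fy=3.3,interpolation=2)
cv2.imwrite(f"pics/{t}.png",np.hstack([a,b])[:,:,::-1])
E
python3 look.py p3; python3 mv.py .5605 -.0893 .043 7.85
```

```text
pos [ 0.5596 -0.0932  0.0451] tool axes x [ 0.131 -0.991 -0.019] y [-0.006  0.019 -1.   ] z [ 0.991  0.131 -0.003]
shift mm [-3.7  2.2  1.4] spin -0.34 jaw 7.5 t 3.5333 F [-4.8 28.2 12.2] w 0.0391753593537612 j [-0.3   0.42  1.77  0.02  0.97 -0.44]
```

View pics/p3.png

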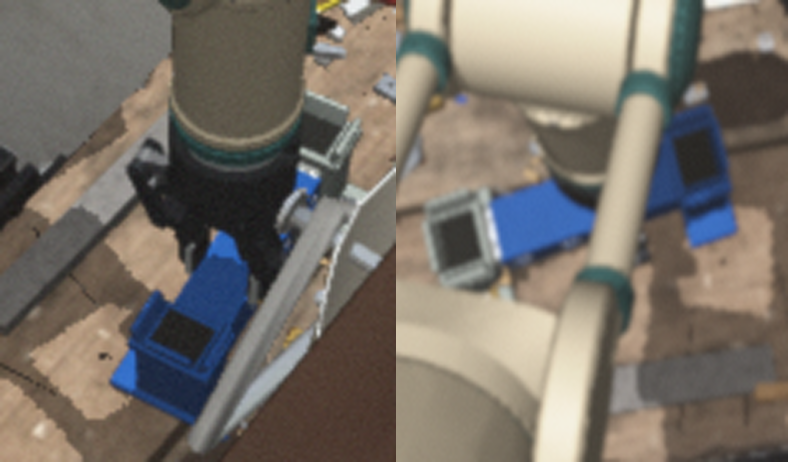

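The sleeve is still locked: 30 N of pull moved it only 2.6 mm. I'll ease off, squeeze harder and try again.

Call:
move_arm(
  series=[
    {"dx":-14,"dy":0,"dz":1,"spin":0},
    {"dx":-14,"dy":0,"dz":1,"spin":0},
    {"dx":-14,"dy":0,"dz":1,"spin":0},
    {"dx":-14,"dy":0,"dz":1,"spin":0},
  ],
  claw=20,
  newtons=90,
)

```text
time_s: 3.87
eef_pos: [0.5594, -0.0905, 0.0455]
eef_rot: [-0.531, 0.534, -0.466, 0.464]
ft_force: [-8.5, -2.1, 9.7]
grip_width: 0.0374
```

```bash
python3 mv.py .5605 -.0893 .043 7.85
```

```text
pos [ 0.5594 -0.0905  0.0455] tool axes x [ 0.136 -0.991  0.   ] y [-0.005 -0.001 -1.   ] z [ 0.991  0.136 -0.005]
shift mm [-1.1  2.5  1.3] spin -0.06 jaw 7.8 t 3.8667 F [-8.5 -2.1  9.7] w 0.037407409228295115 j [-0.28  0.42  1.77 -0.    0.96 -0.42]
```

Call:
move_arm(
  series=[
    {"dx":3,"dy":0,"dz":1,"spin":0},
    {"dx":6,"dy":0,"dz":1,"spin":0},
    {"dx":9,"dy":0,"dz":1,"spin":0},
    {"dx":12,"dy":0,"dz":1,"spin":0},
    {"dx":15,"dy":0,"dz":1,"spin":0},
    {"dx":15,"dy":0,"dz":1,"spin":0},
  ],
)

```text
time_s: 4.37
eef_pos: [0.5596, -0.0932, 0.0454]
eef_rot: [0.535, -0.528, 0.474, -0.459]
ft_force: [-10.0, 30.8, 17.7]
grip_width: 0.0375
```

Call:
move_arm(
  series=[
    {"dx":-14,"dy":0,"dz":0,"spin":0},
    {"dx":-14,"dy":0,"dz":0,"spin":0},
    {"dx":-14,"dy":0,"dz":0,"spin":0},
  ],
)

```text
time_s: 4.62
eef_pos: [0.5594, -0.0906, 0.0455]
eef_rot: [-0.531, 0.535, -0.466, 0.463]
ft_force: [-11.1, 0.1, 9.8]
grip_width: 0.0372
```

```bash
cat > look2.py <<'E'
import sys
from cell import ctrl
from h import *
from scipy.spatial.transform import Rotation as Ro
t=sys.argv[1]
s=ctrl.sense();q=s["eef_rot"];R=Ro.from_quat([q[1],q[2],q[3],q[0]]).as_matrix();p=s["eef_pos"]
O=np.array([.5605,-.0893,0]);u=np.array([.1366,-.9906,0]);v=np.array([.9906,.1366,0]);k=np.array([0,0,1.])
out=[]
for n,(x0,x1,y0,y1) in (("side",(300,380,130,210)),("top",(240,320,170,250))):
    f=ctrl.grab_frame(n);im=cv2.resize(f["frame"][y0:y1,x0:x1],None,fx=5,fy=5,interpolation=2)[:,:,::-1].copy()
    def d(P,c):
        for a in proj(f,P): cv2.circle(im,tuple(int(z) for z in (a-[x0,y0]+.5)*5),2,c,-1)
    d([O+.026*v+.045*k,O-.026*v+.045*k],(0,255,255))
    d([p+R@[x,y,z] for x in(-.011,.011) for y in (0,.019) for z in(-.02,.02)],(0,0,255))
    out.append(im)
cv2.imwrite(f"pics/{t}.png",np.hstack(out))
E
python3 look2.py p4
```

```text
(no output)
```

View pics/p4.png

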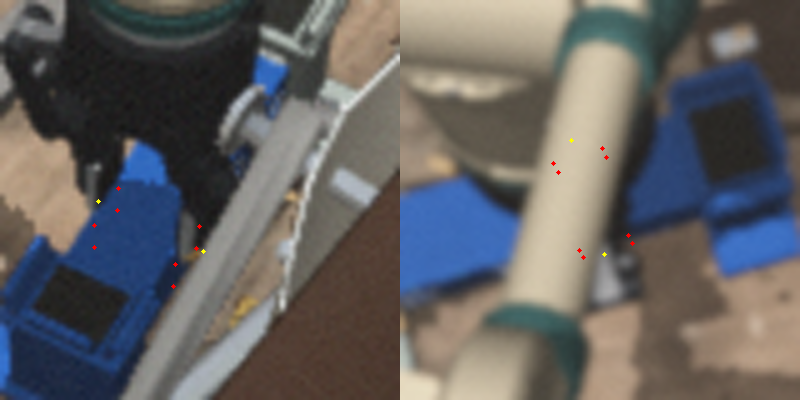

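```bash
python3 - <<'E'
from cell import ctrl
from h import *
f=ctrl.grab_frame("side");im=f["frame"][155:200,300:355]
im=cv2.convertScaleAbs(cv2.resize(im,None,fx=13,fy=13,interpolation=2),alpha=1.8)
cv2.imwrite("pics/p5.png",im[:,:,::-1])
E
```

```text
(no output)
```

View pics/p5.png

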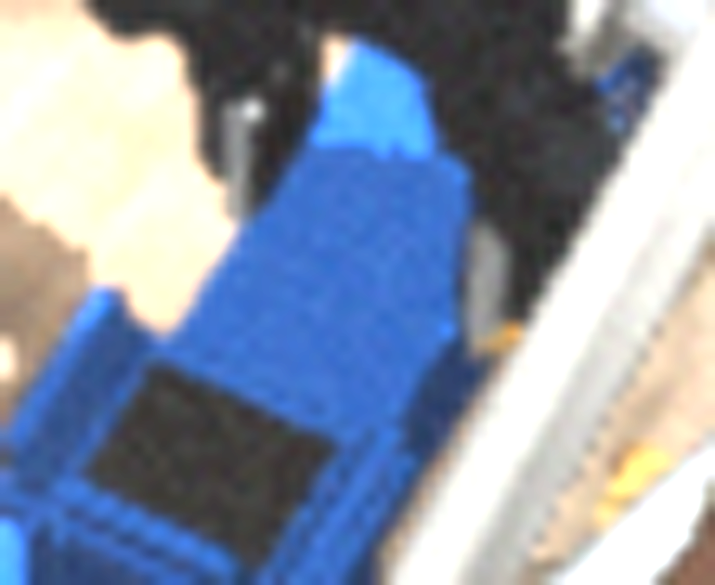

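```bash
cat >> h.py <<'E'
O=np.array([.5605,-.0893,0]);U=np.array([.1366,-.9906,0]);V=np.array([.9906,.1366,0])
def rayv(f,uv,vv):
    "hit plane holder y=vv; returns holder x,z"
    K,R,t=cam(f); d=R.T@np.linalg.inv(K)@[uv[0],uv[1],1]; c=-R.T@t
    P=c+d*((vv-(c-O)@V)/(d@V)); return np.round([(P-O)@U,P[2]],4)
E
python3 - <<'E'
from cell import ctrl
from h import *
f=ctrl.grab_frame("side")
for z in [(470,350),(490,350),(510,320),(480,220),(505,240),(505,335),(463,200)]:
    uv=np.array(z)/13+[300,155]-.5; print(z,uv,[rayv(f,uv,v) for v in (.02,.023)])
E
python3 mv.py .5605 -.0893 .043 7.85
```

```text
(470, 350) [335.65384615 181.42307692] [array([0.0099, 0.0475]), array([0.0168, 0.0604])]
(490, 350) [337.19230769 181.42307692] [array([0.0015, 0.0348]), array([0.0085, 0.0479])]
(510, 320) [338.73076923 179.11538462] [array([-0.006 ,  0.0338]), array([0.0012, 0.0469])]
(480, 220) [336.42307692 171.42307692] [array([0.0104, 0.09  ]), array([0.0173, 0.1023])]
(505, 240) [338.34615385 172.96153846] [array([-0.0005,  0.0679]), array([0.0065, 0.0805])]
(505, 335) [338.34615385 180.26923077] [array([-0.0044,  0.031 ]), array([0.0027, 0.0442])]
(463, 200) [335.11538462 169.88461538] [array([0.0178, 0.1067]), array([0.0246, 0.1187])]
pos [ 0.5594 -0.0906  0.0455] tool axes x [ 0.135 -0.991 -0.001] y [-0.007  0.001 -1.   ] z [ 0.991  0.135 -0.006]
shift mm [-1.2  2.5  1.3] spin -0.08 jaw 7.8 t 4.8167 F [-10.4   0.2  10. ] w 0.03735842347387689 j [-0.28  0.42  1.77 -0.    0.96 -0.42]
```

The side view suggests the pad tips end at about the button's height: the grey pad ends at zoom (490,350) with brass just below it. The roughly 10 N upward force fits that too. I'll open, go lower and squeeze again.

Call:
move_arm(
  series=[
    {"dx":-1,"dy":0,"dz":1,"spin":0},
    {"dx":-1,"dy":0,"dz":1,"spin":0},
    {"dx":-1,"dy":0,"dz":1,"spin":0},
    {"dx":-1,"dy":0,"dz":1,"spin":0},
    {"dx":-1,"dy":12,"dz":1,"spin":0},
    {"dx":-1,"dy":12,"dz":1,"spin":0},
    {"dx":-1,"dy":12,"dz":1,"spin":0},
  ],
  claw=75,
)

```text
time_s: 5.4
eef_pos: [0.5643, -0.0899, 0.0309]
eef_rot: [-0.533, 0.533, -0.465, 0.465]
ft_force: [-0.6, 0.2, 0.4]
grip_width: 0.0747
```

```bash
python3 mv.py .5605 -.0893 .03 7.85
```

```text
pos [ 0.5643 -0.0899  0.0309] tool axes x [ 0.136 -0.991 -0.   ] y [-0.001  0.    -1.   ] z [ 0.991  0.136 -0.001]
shift mm [-1.1  0.9 -3.7] spin -0.03 jaw 7.8 t 5.4 F [-0.6  0.2  0.4] w 0.07469677783186239 j [-0.28  0.44  1.78 -0.    0.92 -0.42]
```

Call:
move_arm(
  series=[
    {"dx":-1,"dy":0,"dz":-3.5,"spin":0},
    {"dx":-1,"dy":0,"dz":-3.5,"spin":0},
  ],
)

```text
time_s: 5.57
eef_pos: [0.5604, -0.0893, 0.0314]
eef_rot: [-0.533, 0.533, -0.465, 0.465]
ft_force: [0.2, 0.7, -0.1]
grip_width: 0.075
```

Call:
move_arm(
  series=[
    {"dx":0,"dy":0,"dz":0,"spin":0},
    {"dx":0,"dy":0,"dz":0,"spin":0},
    {"dx":0,"dy":0,"dz":0,"spin":0},
    {"dx":0,"dy":0,"dz":0,"spin":0},
    {"dx":0,"dy":0,"dz":0,"spin":0},
    {"dx":0,"dy":0,"dz":0,"spin":0},
    {"dx":0,"dy":0,"dz":0,"spin":0},
  ],
  claw=32,
  newtons=50,
)

```text
time_s: 6.15
eef_pos: [0.5591, -0.0897, 0.0319]
eef_rot: [-0.532, 0.534, -0.465, 0.464]
ft_force: [-5.8, -0.0, 8.0]
grip_width: 0.039
```

Call:
move_arm(
  series=[
    {"dx":3,"dy":0,"dz":0,"spin":0},
    {"dx":6,"dy":0,"dz":0,"spin":0},
    {"dx":9,"dy":0,"dz":0,"spin":0},
    {"dx":12,"dy":0,"dz":0,"spin":0},
    {"dx":12,"dy":0,"dz":0,"spin":0},
  ],
)

```text
time_s: 6.57
eef_pos: [0.5598, -0.0949, 0.0319]
eef_rot: [0.534, -0.531, 0.469, -0.461]
ft_force: [-5.0, 17.5, 12.3]
grip_width: 0.0391
```

Call:
move_arm(
  series=[
    {"dx":3,"dy":0,"dz":0,"spin":0},
    {"dx":6,"dy":0,"dz":0,"spin":0},
    {"dx":9,"dy":0,"dz":0,"spin":0},
    {"dx":12,"dy":0,"dz":0,"spin":0},
    {"dx":15,"dy":0,"dz":0,"spin":0},
    {"dx":15,"dy":0,"dz":0,"spin":0},
  ],
)

```text
time_s: 7.07
eef_pos: [0.5624, -0.1138, 0.0319]
eef_rot: [0.533, -0.533, 0.467, -0.463]
ft_force: [-5.9, 4.6, 9.5]
grip_width: 0.039
```

```bash
python3 look2.py p6;python3 mv.py .5605 -.0893 .03 7.85
```

```text
pos [ 0.5624 -0.114   0.0318] tool axes x [ 0.136 -0.991 -0.004] y [-0.004  0.003 -1.   ] z [ 0.991  0.136 -0.003]
shift mm [-24.8   1.9   1.4] spin -0.04 jaw 7.8 t 7.1667 F [-5.1  5.3  8.8] w 0.03895439483250274 j [-0.32  0.44  1.77  0.    0.93 -0.46]
```

View pics/p6.png

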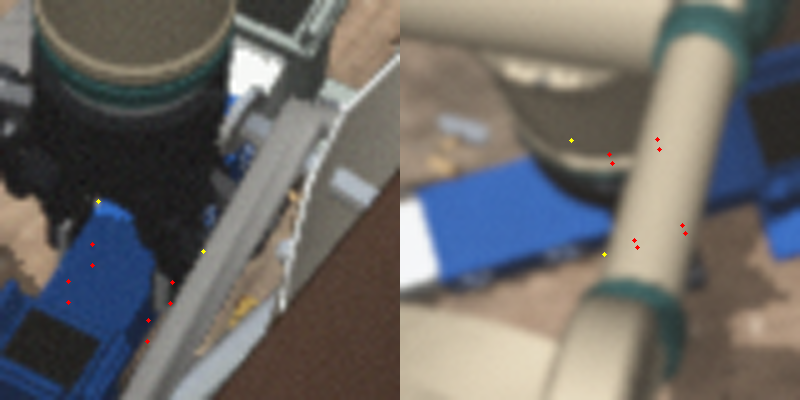

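The sleeve is sliding: bare inner tube now shows at (410,250) in the zoom. Continuing to the middle hole.

Call:
move_arm(
  series=[
    {"dx":4,"dy":0,"dz":0,"spin":0},
    {"dx":8,"dy":0,"dz":0,"spin":0},
    {"dx":12,"dy":0,"dz":0,"spin":0},
    {"dx":15,"dy":0,"dz":0,"spin":0},
    {"dx":18,"dy":0,"dz":0,"spin":0},
    {"dx":20,"dy":0,"dz":0,"spin":0},
    {"dx":20,"dy":0,"dz":0,"spin":0},
  ],
)

```text
time_s: 7.75
eef_pos: [0.5648, -0.1313, 0.0318]
eef_rot: [0.534, -0.531, 0.468, -0.462]
ft_force: [-4.2, 12.8, 10.4]
grip_width: 0.0389
```

```bash
python3 mv.py .5605 -.0893 .03 7.85
```

```text
pos [ 0.5648 -0.1313  0.0318] tool axes x [ 0.135 -0.991 -0.009] y [-0.005  0.008 -1.   ] z [ 0.991  0.135 -0.003]
shift mm [-42.2   2.2   1.4] spin -0.11 jaw 7.7 t 7.75 F [-4.2 12.8 10.4] w 0.03892612352614271 j [-0.35  0.45  1.75  0.01  0.94 -0.49]
```

Stopped after about 41 mm with the force rising, so it has caught at the middle hole. I'll open and go back to the buttons.

Call:
move_arm(
  series=[
    {"dx":-5,"dy":0,"dz":0,"spin":0},
    {"dx":-5,"dy":0,"dz":0,"spin":0},
    {"dx":-5,"dy":0,"dz":0,"spin":0},
    {"dx":-5,"dy":0,"dz":0,"spin":0},
    {"dx":-20,"dy":0,"dz":0,"spin":0},
    {"dx":-35,"dy":0,"dz":0,"spin":0},
    {"dx":-47,"dy":0,"dz":0,"spin":0},
    {"dx":-47,"dy":0,"dz":0,"spin":0},
    {"dx":-47,"dy":0,"dz":0,"spin":0},
  ],
  claw=75,
)

```text
time_s: 8.5
eef_pos: [0.5606, -0.0882, 0.0311]
eef_rot: [-0.533, 0.534, -0.464, 0.464]
ft_force: [-0.3, 0.3, 0.0]
grip_width: 0.0749
```

```bash
python3 mv.py .5605 -.0893 .03 7.85; python3 look2.py p7
```

```text
pos [ 0.5606 -0.0882  0.0311] tool axes x [ 0.138 -0.99   0.   ] y [-0. -0. -1.] z [ 0.99   0.138 -0.   ]
shift mm [ 1.1  1.1 -0.3] spin 0.09 jaw 7.9 t 8.5 F [-0.3  0.3  0. ] w 0.0748961301521393 j [-0.28  0.43  1.79 -0.    0.92 -0.42]
```

View pics/p7.png

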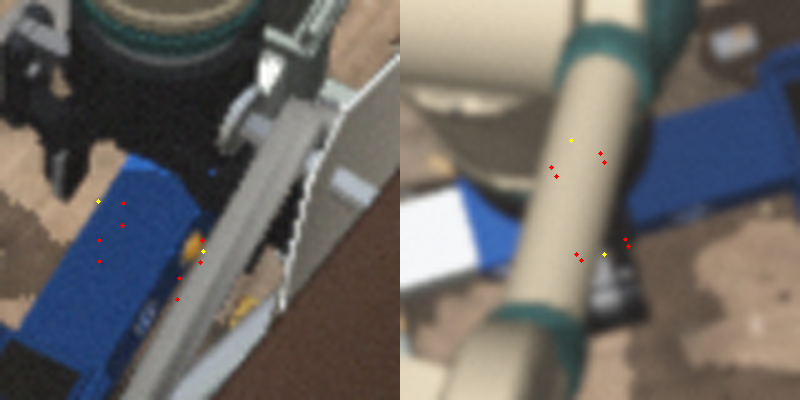

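Brass shows again at (192,245) in the middle hole. Squeezing again and pulling.

Call:
move_arm(
  series=[
    {"dx":1,"dy":0,"dz":0,"spin":0},
    {"dx":1,"dy":0,"dz":0,"spin":0},
    {"dx":1,"dy":0,"dz":0,"spin":0},
    {"dx":1,"dy":0,"dz":0,"spin":0},
    {"dx":1,"dy":0,"dz":0,"spin":0},
    {"dx":1,"dy":0,"dz":0,"spin":0},
    {"dx":1,"dy":0,"dz":0,"spin":0},
  ],
  claw=32,
  newtons=50,
)

```text
time_s: 9.18
eef_pos: [0.5593, -0.0912, 0.0316]
eef_rot: [-0.532, 0.534, -0.465, 0.464]
ft_force: [-5.0, -1.4, 7.0]
grip_width: 0.0392
```

Call:
move_arm(
  series=[
    {"dx":3,"dy":0,"dz":0,"spin":0},
    {"dx":6,"dy":0,"dz":0,"spin":0},
    {"dx":9,"dy":0,"dz":0,"spin":0},
    {"dx":12,"dy":0,"dz":0,"spin":0},
    {"dx":16,"dy":0,"dz":0,"spin":0},
    {"dx":20,"dy":0,"dz":0,"spin":0},
    {"dx":24,"dy":0,"dz":0,"spin":0},
    {"dx":24,"dy":0,"dz":0,"spin":0},
  ],
)

```text
time_s: 9.85
eef_pos: [0.5622, -0.1125, 0.0316]
eef_rot: [-0.533, 0.533, -0.467, 0.463]
ft_force: [-5.2, 3.3, 7.9]
grip_width: 0.0388
```

Call:
move_arm(
  series=[
    {"dx":4,"dy":0,"dz":0,"spin":0},
    {"dx":8,"dy":0,"dz":0,"spin":0},
    {"dx":12,"dy":0,"dz":0,"spin":0},
    {"dx":15,"dy":0,"dz":0,"spin":0},
    {"dx":18,"dy":0,"dz":0,"spin":0},
    {"dx":20,"dy":0,"dz":0,"spin":0},
    {"dx":22,"dy":0,"dz":0,"spin":0},
    {"dx":22,"dy":0,"dz":0,"spin":0},
  ],
)

```text
time_s: 10.52
eef_pos: [0.5647, -0.131, 0.0316]
eef_rot: [0.534, -0.531, 0.469, -0.462]
ft_force: [-3.9, 15.6, 11.2]
grip_width: 0.0388
```

```bash
python3 mv.py .5605 -.0893 .03 7.85
```

```text
pos [ 0.5647 -0.131   0.0316] tool axes x [ 0.134 -0.991 -0.01 ] y [-0.005  0.009 -1.   ] z [ 0.991  0.134 -0.004]
shift mm [-41.9   2.    1.4] spin -0.15 jaw 7.7 t 10.5167 F [-3.9 15.6 11.2] w 0.038753735997157084 j [-0.35  0.45  1.75  0.01  0.94 -0.49]
```

Call:
move_arm(
  series=[
    {"dx":-6,"dy":0,"dz":0,"spin":0},
    {"dx":-6,"dy":0,"dz":0,"spin":0},
    {"dx":-6,"dy":0,"dz":0,"spin":0},
    {"dx":-6,"dy":0,"dz":0,"spin":0},
    {"dx":-6,"dy":-30,"dz":0,"spin":0},
    {"dx":-6,"dy":-70,"dz":0,"spin":0},
    {"dx":-6,"dy":-110,"dz":0,"spin":0},
    {"dx":-6,"dy":-150,"dz":0,"spin":0},
    {"dx":-6,"dy":-170,"dz":0,"spin":0},
  ],
  claw=75,
)

```text
time_s: 11.27
eef_pos: [0.5688, -0.1315, 0.2064]
eef_rot: [0.534, -0.532, 0.462, -0.468]
ft_force: [0.7, -0.3, -0.6]
grip_width: 0.0751
```

```bash
python3 mv.py .4393 -.0579 .2 -2;
```

```text
pos [ 0.5688 -0.1315  0.2064] tool axes x [ 0.135 -0.991  0.004] y [ 0.008 -0.003 -1.   ] z [0.991 0.135 0.007]
shift mm [ -90.5    5.2 -118.4] spin 9.78 jaw 7.8 t 11.2667 F [ 0.7 -0.3 -0.6] w 0.07513640895640754 j [-0.35  0.29  1.52 -0.    1.32 -0.48]
```

Call:
move_arm(
  series=[
    {"dx":-30,"dy":0,"dz":-40,"spin":4},
    {"dx":-60,"dy":0,"dz":-80,"spin":8},
    {"dx":-90,"dy":0,"dz":-118,"spin":9.8},
    {"dx":-90,"dy":0,"dz":-118,"spin":9.8},
    {"dx":-90,"dy":0,"dz":-118,"spin":9.8},
    {"dx":-90,"dy":0,"dz":-118,"spin":9.8},
  ],
)

```text
time_s: 11.77
eef_pos: [0.4368, -0.0569, 0.2016]
eef_rot: [-0.492, 0.491, -0.508, 0.509]
ft_force: [1.3, -1.5, 0.1]
grip_width: 0.0749
```

```bash
python3 mv.py .4393 -.0579 .03 -2; python3 - <<'E'
from cell import ctrl
from h import *
o=[]
for n,(x0,x1,y0,y1) in (("side",(285,375,105,215)),("top",(200,345,175,285))):
    f=ctrl.grab_frame(n);o.append(cv2.resize(f["frame"][y0:y1,x0:x1],None,fx=3.4,fy=3.4,interpolation=2)[:,:,::-1])
cv2.imwrite("pics/p8.png",np.hstack(o)[:, :800])
E
```

```text
pos [ 0.4368 -0.0569  0.2016] tool axes x [-0.034 -0.999  0.001] y [ 0.002 -0.001 -1.   ] z [ 0.999 -0.034  0.002]
shift mm [  0.7 171.6   2.2] spin 0.03 jaw -2.0 t 11.7667 F [ 1.3 -1.5  0.1] w 0.07492058402606477 j [-0.29  0.08  1.8  -0.    1.25 -0.25]
```

View pics/p8.png

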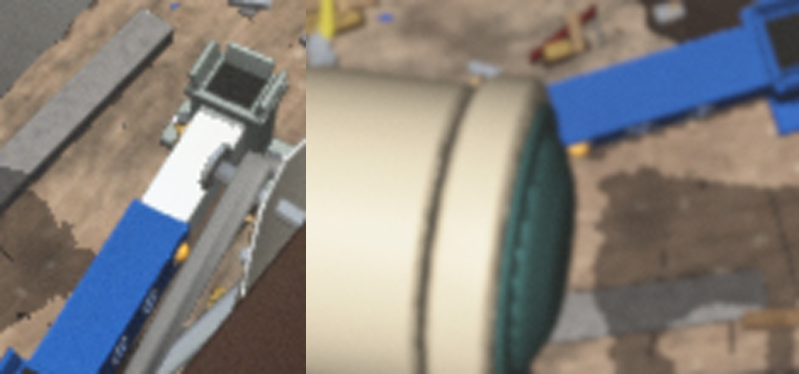

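Both brass buttons show in the last hole, at side zoom (182,252) and top zoom (578,148), with about 80 mm of bare tube. Now I'll grasp the stone.

Call:
move_arm(
  series=[
    {"dx":0.5,"dy":40,"dz":2,"spin":0},
    {"dx":0.5,"dy":80,"dz":2,"spin":0},
    {"dx":0.5,"dy":120,"dz":2,"spin":0},
    {"dx":0.5,"dy":145,"dz":2,"spin":0},
    {"dx":0.5,"dy":160,"dz":2,"spin":0},
    {"dx":0.5,"dy":168,"dz":2,"spin":0},
    {"dx":0.5,"dy":172,"dz":2,"spin":0},
    {"dx":0.5,"dy":175,"dz":2,"spin":0},
    {"dx":0.5,"dy":177,"dz":2,"spin":0},
    {"dx":0.5,"dy":177,"dz":2,"spin":0},
  ],
)

```text
time_s: 12.7
eef_pos: [0.4402, -0.0578, 0.0246]
eef_rot: [-0.491, 0.491, -0.508, 0.509]
ft_force: [0.9, -0.8, -0.2]
grip_width: 0.0751
```

Call:
move_arm(
  series=[
    {"dx":0,"dy":0,"dz":0,"spin":0},
    {"dx":0,"dy":0,"dz":0,"spin":0},
    {"dx":0,"dy":0,"dz":0,"spin":0},
    {"dx":0,"dy":0,"dz":0,"spin":0},
    {"dx":0,"dy":0,"dz":0,"spin":0},
    {"dx":0,"dy":0,"dz":0,"spin":0},
    {"dx":0,"dy":0,"dz":0,"spin":0},
    {"dx":0,"dy":0,"dz":0,"spin":0},
    {"dx":0,"dy":0,"dz":0,"spin":0},
  ],
  claw=20,
  newtons=60,
)

```text
time_s: 13.45
eef_pos: [0.4393, -0.0575, 0.0241]
eef_rot: [-0.491, 0.491, -0.509, 0.509]
ft_force: [-0.3, -0.5, -0.4]
grip_width: 0.0201
```

```bash
python3 mv.py .4393 -.0579 .2 -2
```

```text
pos [ 0.4393 -0.0575  0.0241] tool axes x [-0.035 -0.999  0.   ] y [-0. -0. -1.] z [ 0.999 -0.035 -0.   ]
shift mm [   0.4 -175.9    0. ] spin 0.02 jaw -2.0 t 13.45 F [-0.3 -0.5 -0.4] w 0.020146422402146848 j [-0.29  0.3   2.06 -0.    0.78 -0.25]
```

```bash
python3 - <<'E'
from cell import ctrl
from h import *
f=ctrl.grab_frame("side");im=f["frame"][90:200,235:375]
cv2.imwrite("pics/p9.png",cv2.convertScaleAbs(cv2.resize(im,None,fx=5.4,fy=5.4,interpolation=2),alpha=1.5)[:,:,::-1])
print((proj(f,[ctrl.sense()["eef_pos"],ctrl.sense()["eef_pos"]-[0,0,.019]])-[235,90])*5.4)
E
```

```text
[[325.39101033 287.05237567]
 [326.75369672 311.89035694]]
```

View pics/p9.png

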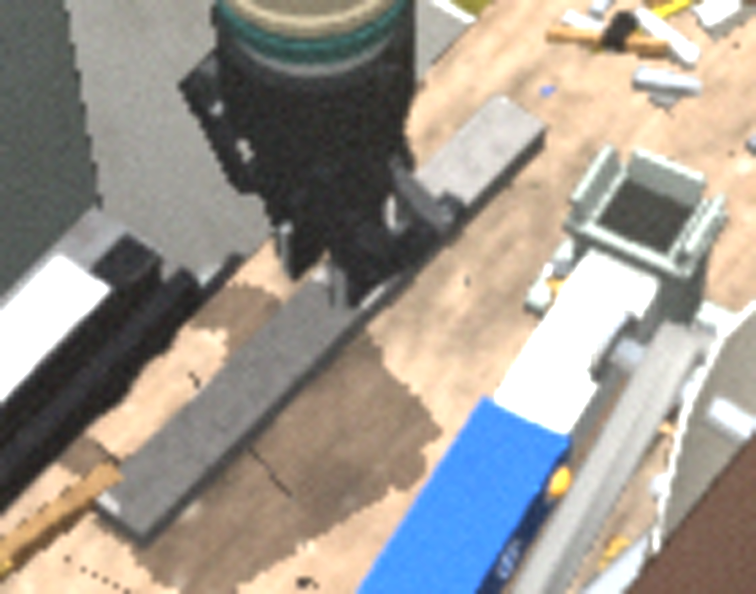

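The fingertips, at zoom (345,305), closed above the stone's top face. They reach less far than I took them to, so I'll open and go 13 mm lower.

Call:
move_arm(
  series=[
    {"dx":0,"dy":0,"dz":0,"spin":0},
    {"dx":0,"dy":0,"dz":0,"spin":0},
    {"dx":0,"dy":0,"dz":0,"spin":0},
    {"dx":0,"dy":0,"dz":0,"spin":0},
    {"dx":0,"dy":5,"dz":0,"spin":0},
    {"dx":0,"dy":10,"dz":0,"spin":0},
    {"dx":0,"dy":13,"dz":0,"spin":0},
    {"dx":0,"dy":13,"dz":0,"spin":0},
  ],
  claw=65,
)

```text
time_s: 14.17
eef_pos: [0.4385, -0.0572, 0.0102]
eef_rot: [0.491, -0.492, 0.509, -0.508]
ft_force: [0.1, -0.1, 0.2]
grip_width: 0.0652
```

Call:
move_arm(
  series=[
    {"dx":0,"dy":0,"dz":0,"spin":0},
    {"dx":0,"dy":0,"dz":0,"spin":0},
    {"dx":0,"dy":0,"dz":0,"spin":0},
    {"dx":0,"dy":0,"dz":0,"spin":0},
    {"dx":0,"dy":0,"dz":0,"spin":0},
    {"dx":0,"dy":0,"dz":0,"spin":0},
    {"dx":0,"dy":0,"dz":0,"spin":0},
    {"dx":0,"dy":0,"dz":0,"spin":0},
  ],
  claw=24,
  newtons=60,
)

```text
time_s: 14.83
eef_pos: [0.4393, -0.0575, 0.0112]
eef_rot: [-0.491, 0.491, -0.509, 0.509]
ft_force: [-0.4, 0.1, 1.7]
grip_width: 0.0241
```

```bash
python3 - <<'E'
from cell import ctrl
from h import *
f=ctrl.grab_frame("side");im=f["frame"][115:165,265:345]
cv2.imwrite("pics/p10.png",cv2.convertScaleAbs(cv2.resize(im,None,fx=10,fy=10,interpolation=2),alpha=1.8)[:,:,::-1])
print((proj(f,[ctrl.sense()["eef_pos"],ctrl.sense()["eef_pos"]-[0,0,.019]])-[265,115])*10)
E
```

```text
[[304.47328815 313.21891788]
 [306.94346078 358.28676024]]
```

View pics/p10.png

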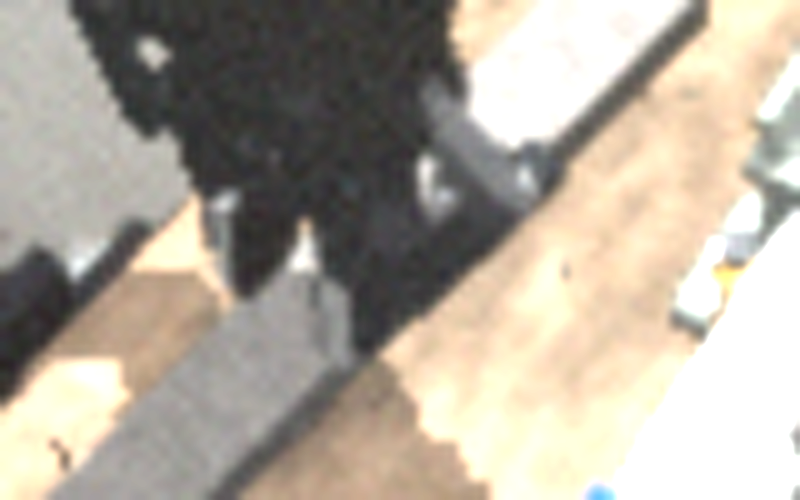

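The far-side finger still ends at the stone's top edge (zoom (345,360)), so the tips really sit about 5 mm short of the reported TCP. I'll open and go down another 12 mm in small steps, watching the force.

Call:
move_arm(
  series=[
    {"dx":0,"dy":0,"dz":0,"spin":0},
    {"dx":0,"dy":0,"dz":0,"spin":0},
    {"dx":0,"dy":0,"dz":0,"spin":0},
    {"dx":0,"dy":2,"dz":0,"spin":0},
    {"dx":0,"dy":4,"dz":0,"spin":0},
    {"dx":0,"dy":6,"dz":0,"spin":0},
    {"dx":0,"dy":6,"dz":0,"spin":0},
  ],
  claw=50,
)

```text
time_s: 15.47
eef_pos: [0.4389, -0.0574, 0.0046]
eef_rot: [0.491, -0.491, 0.509, -0.508]
ft_force: [0.3, -0.6, 0.2]
grip_width: 0.0501
```

Call:
move_arm(
  series=[
    {"dx":0,"dy":2,"dz":0,"spin":0},
    {"dx":0,"dy":4,"dz":0,"spin":0},
    {"dx":0,"dy":6,"dz":0,"spin":0},
    {"dx":0,"dy":6,"dz":0,"spin":0},
  ],
)

```text
time_s: 15.8
eef_pos: [0.439, -0.0574, -0.0013]
eef_rot: [0.491, -0.491, 0.509, -0.508]
ft_force: [0.1, -0.8, -0.1]
grip_width: 0.0501
```

Call:
move_arm(
  series=[
    {"dx":0,"dy":0,"dz":0,"spin":0},
    {"dx":0,"dy":0,"dz":0,"spin":0},
    {"dx":0,"dy":0,"dz":0,"spin":0},
    {"dx":0,"dy":0,"dz":0,"spin":0},
    {"dx":0,"dy":0,"dz":0,"spin":0},
    {"dx":0,"dy":0,"dz":0,"spin":0},
  ],
  claw=22,
  newtons=60,
)

```text
time_s: 16.3
eef_pos: [0.4388, -0.0574, -0.0007]
eef_rot: [0.491, -0.491, 0.509, -0.508]
ft_force: [-1.0, 0.0, 5.5]
grip_width: 0.0279
```

The stone is gripped at 27.9 mm, with flexing pads on its 30 mm width. Lifting.

Call:
move_arm(
  series=[
    {"dx":0,"dy":-10,"dz":0,"spin":0},
    {"dx":0,"dy":-25,"dz":0,"spin":0},
    {"dx":0,"dy":-50,"dz":0,"spin":0},
    {"dx":0,"dy":-75,"dz":0,"spin":0},
    {"dx":0,"dy":-100,"dz":0,"spin":0},
    {"dx":0,"dy":-125,"dz":0,"spin":0},
    {"dx":0,"dy":-140,"dz":0,"spin":0},
    {"dx":0,"dy":-150,"dz":0,"spin":0},
    {"dx":0,"dy":-150,"dz":0,"spin":0},
  ],
)

```text
time_s: 17.05
eef_pos: [0.4406, -0.0578, 0.1506]
eef_rot: [-0.492, 0.49, -0.507, 0.51]
ft_force: [0.1, 0.2, -4.5]
grip_width: 0.028
```

```bash
python3 mv.py .5626 -.1047 .15 7.85;  python3 - <<'E'
from cell import ctrl
from h import *
o=[]
for n,(x0,x1,y0,y1) in (("side",(235,375,85,215)),("top",(180,345,175,305))):
    f=ctrl.grab_frame(n);o.append(cv2.resize(f["frame"][y0:y1,x0:x1],None,fx=2.6,fy=2.6,interpolation=2)[:,:,::-1])
cv2.imwrite("pics/p11.png",np.hstack(o)[:, :800])
E
```

```text
pos [ 0.4406 -0.0578  0.1506] tool axes x [-0.035 -0.999  0.001] y [ 0.004 -0.001 -1.   ] z [ 0.999 -0.035  0.004]
shift mm [ 42.7   1.1 123.6] spin -9.83 jaw -2.0 t 17.05 F [ 0.1  0.2 -4.5] w 0.02801951221856851 j [-0.29  0.13  1.88  0.    1.12 -0.25]
```

View pics/p11.png

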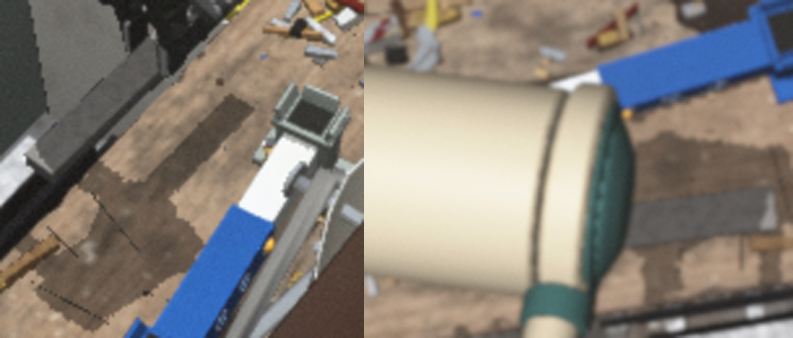

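Call:
move_arm(
  series=[
    {"dx":7,"dy":0,"dz":20,"spin":-1.6},
    {"dx":14,"dy":0,"dz":40,"spin":-3.2},
    {"dx":21,"dy":0,"dz":60,"spin":-4.8},
    {"dx":28,"dy":0,"dz":80,"spin":-6.4},
    {"dx":35,"dy":0,"dz":100,"spin":-8},
    {"dx":40,"dy":0,"dz":115,"spin":-9.2},
    {"dx":42.5,"dy":0,"dz":123.5,"spin":-9.8},
    {"dx":42.5,"dy":0,"dz":123.5,"spin":-9.8},
    {"dx":42.5,"dy":0,"dz":123.5,"spin":-9.8},
  ],
)

```text
time_s: 17.9
eef_pos: [0.5598, -0.1037, 0.1475]
eef_rot: [-0.532, 0.533, -0.466, 0.463]
ft_force: [0.1, -0.5, -4.7]
grip_width: 0.0272
```

```bash
python3 mv.py .5626 -.1047 .115 7.85;  python3 - <<'E'
from cell import ctrl
from h import *
o=[]
for n,(x0,x1,y0,y1) in (("side",(255,395,85,225)),("top",(190,355,145,265))):
    f=ctrl.grab_frame(n);o.append(cv2.resize(f["frame"][y0:y1,x0:x1],(int((x1-x0)*2.6),364),interpolation=2)[:,:,::-1])
cv2.imwrite("pics/p12.png",np.hstack(o)[:, :800])
E
```

```text
pos [ 0.5598 -0.1037  0.1475] tool axes x [ 0.136 -0.991 -0.002] y [-0.004  0.001 -1.   ] z [ 0.991  0.136 -0.004]
shift mm [ 1.4 32.5  2.7] spin -0.06 jaw 7.8 t 17.9 F [ 0.1 -0.5 -4.7] w 0.02720311536705013 j [-0.31  0.32  1.63  0.    1.19 -0.44]
```

View pics/p12.png

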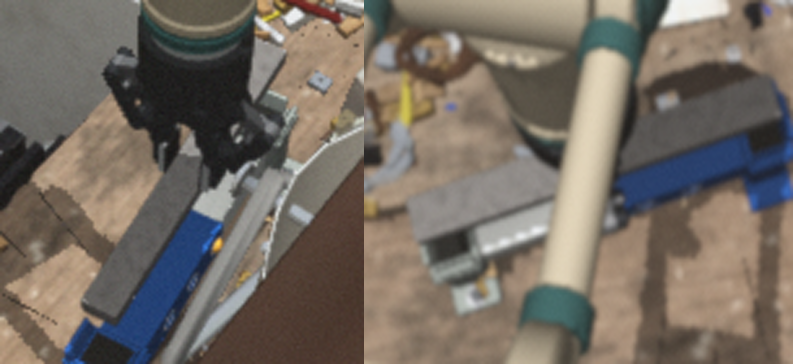

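Call:
move_arm(
  series=[
    {"dx":1,"dy":10,"dz":2,"spin":0},
    {"dx":1,"dy":20,"dz":2,"spin":0},
    {"dx":1,"dy":30,"dz":2,"spin":0},
    {"dx":1,"dy":38,"dz":2,"spin":0},
    {"dx":1,"dy":42,"dz":2,"spin":0},
    {"dx":1,"dy":42,"dz":2,"spin":0},
    {"dx":1,"dy":42,"dz":2,"spin":0},
  ],
)

```text
time_s: 18.58
eef_pos: [0.5632, -0.1049, 0.1067]
eef_rot: [-0.533, 0.533, -0.465, 0.465]
ft_force: [0.4, -0.1, -4.5]
grip_width: 0.0276
```

```bash
python3 mv.py .5626 -.1047 .076 7.85;  python3 - <<'E'
from cell import ctrl
from h import *
f=ctrl.grab_frame("top");im=f["frame"]
x0,x1,y0,y1=190,350,150,260
z=cv2.resize(im[y0:y1,x0:x1],None,fx=5,fy=5,interpolation=2)
cv2.imwrite("pics/p13.png",z[:,:,::-1])
p=ctrl.sense()["eef_pos"];c=np.array([.5626,-.1047,0]);
P=[c+a*U+b*V+[0,0,p[2]+.016] for a in(-.1375,.1375) for b in(-.015,.015)]
print(((proj(f,P)-[x0,y0]+.5)*5).round())
E
```

```text
pos [ 0.5632 -0.1049  0.1067] tool axes x [ 0.136 -0.991 -0.   ] y [-0.001  0.    -1.   ] z [ 0.991  0.136 -0.001]
shift mm [-0.3 30.7 -0.5] spin -0.04 jaw 7.8 t 18.5833 F [ 0.4 -0.1 -4.5] w 0.027576361691448014 j [-0.31  0.36  1.68 -0.    1.1  -0.44]
[[127. 387.]
 [108. 315.]
 [800. 185.]
 [777. 115.]]
```

View pics/p13.png

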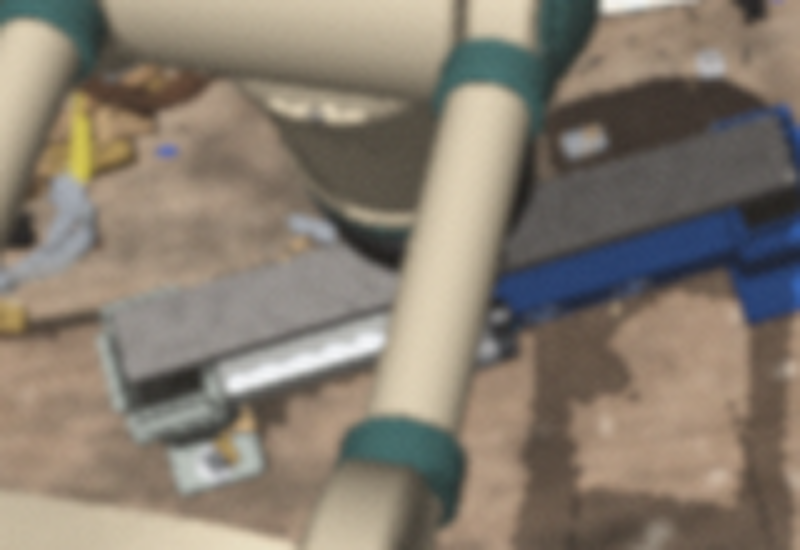

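The stone's ends, at (120,350) and (788,150) in the zoom, sit where I predicted to within a pixel or so. Lowering slowly.

Call:
move_arm(
  series=[
    {"dx":0,"dy":5,"dz":-0.5,"spin":0},
    {"dx":0,"dy":10,"dz":-0.5,"spin":0},
    {"dx":0,"dy":14,"dz":-0.5,"spin":0},
    {"dx":0,"dy":18,"dz":-0.5,"spin":0},
    {"dx":0,"dy":21,"dz":-0.5,"spin":0},
    {"dx":0,"dy":24,"dz":-0.5,"spin":0},
    {"dx":0,"dy":26,"dz":-0.5,"spin":0},
    {"dx":0,"dy":28,"dz":-0.5,"spin":0},
    {"dx":0,"dy":29,"dz":-0.5,"spin":0},
    {"dx":0,"dy":30,"dz":-0.5,"spin":0},
    {"dx":0,"dy":30,"dz":-0.5,"spin":0},
  ],
)

```text
time_s: 19.55
eef_pos: [0.5628, -0.105, 0.077]
eef_rot: [-0.533, 0.533, -0.465, 0.465]
ft_force: [0.2, -0.8, -3.7]
grip_width: 0.028
```

```bash
python3 mv.py .5626 -.1047 .076 7.85
```

```text
pos [ 0.5628 -0.105   0.077 ] tool axes x [ 0.136 -0.991 -0.   ] y [-0. -0. -1.] z [ 0.991  0.136 -0.   ]
shift mm [-0.3  1.  -0.2] spin -0.04 jaw 7.8 t 19.55 F [ 0.2 -0.8 -3.7] w 0.028049065522205936 j [-0.31  0.39  1.72 -0.    1.03 -0.44]
```

Call:
move_arm(
  series=[
    {"dx":0,"dy":1,"dz":0,"spin":0},
    {"dx":0,"dy":2,"dz":0,"spin":0},
    {"dx":0,"dy":3,"dz":0,"spin":0},
    {"dx":0,"dy":3,"dz":0,"spin":0},
  ],
)

```text
time_s: 19.88
eef_pos: [0.5631, -0.1051, 0.0754]
eef_rot: [0.533, -0.533, 0.464, -0.465]
ft_force: [-2.8, 0.9, 4.0]
grip_width: 0.0277
```

The stone is on the tray floor: the vertical force went from -4.5 to +4 N. Releasing and rising.

Call:
move_arm(
  series=[
    {"dx":0,"dy":0,"dz":0,"spin":0},
    {"dx":0,"dy":0,"dz":0,"spin":0},
    {"dx":0,"dy":0,"dz":0,"spin":0},
    {"dx":0,"dy":0,"dz":0,"spin":0},
    {"dx":0,"dy":-15,"dz":0,"spin":0},
    {"dx":0,"dy":-50,"dz":0,"spin":0},
    {"dx":0,"dy":-90,"dz":0,"spin":0},
    {"dx":0,"dy":-125,"dz":0,"spin":0},
    {"dx":0,"dy":-125,"dz":0,"spin":0},
  ],
  claw=60,
)

```text
time_s: 20.63
eef_pos: [0.5675, -0.1064, 0.207]
eef_rot: [0.535, -0.531, 0.46, -0.47]
ft_force: [1.2, 0.1, 0.1]
grip_width: 0.0602
```

Call:
move_arm(
  series=[
    {"dx":30,"dy":0,"dz":-30,"spin":0},
    {"dx":60,"dy":0,"dz":-60,"spin":0},
    {"dx":90,"dy":0,"dz":-90,"spin":0},
    {"dx":120,"dy":0,"dz":-120,"spin":0},
    {"dx":150,"dy":0,"dz":-140,"spin":0},
    {"dx":180,"dy":0,"dz":-160,"spin":0},
    {"dx":210,"dy":0,"dz":-170,"spin":0},
    {"dx":240,"dy":0,"dz":-180,"spin":0},
    {"dx":270,"dy":0,"dz":-190,"spin":0},
    {"dx":290,"dy":0,"dz":-200,"spin":0},
    {"dx":290,"dy":0,"dz":-200,"spin":0},
    {"dx":290,"dy":0,"dz":-200,"spin":0},
  ],
)

```text
time_s: 21.63
eef_pos: [0.4036, -0.4204, 0.1985]
eef_rot: [0.533, -0.532, 0.466, -0.465]
ft_force: [-0.3, 0.3, 0.1]
grip_width: 0.0602
```

```bash
python3 mv.py .5626 -.1047 .076 7.85;  python3 - <<'E'
from cell import ctrl
from h import *
f=ctrl.grab_frame("top");im=f["frame"]
x0,x1,y0,y1=190,350,150,260
c=np.array([.5626,-.1047,0])
o=[cv2.resize(im[y0:y1,x0:x1],(480,330),interpolation=2)]
P=[c+a*U+b*V+[0,0,.092] for a in(-.1375,.1375) for b in(-.015,.015)]
print("pred",proj(f,P).round(1).tolist())
g=im.max(2).astype(int);m=((g-im.min(2)<25)&(g>45)&(g<190)).astype(np.uint8)*255
m[:150]=0;m[260:]=0;m[:,:190]=0;m[:,350:]=0
m=cv2.morphologyEx(m,cv2.MORPH_OPEN,np.ones((5,5)))
k=max(cv2.findContours(m,0,2)[0],key=cv2.contourArea);r=cv2.minAreaRect(k);print(r)
q=ray(f,cv2.boxPoints(r),.092);print("c",q.mean(0),"in seat",(q.mean(0)-c)@U,(q.mean(0)-c)@V,[np.linalg.norm(q[i]-q[i+1]) for i in(0,1)])
f=ctrl.grab_frame("side");o.append(cv2.resize(f["frame"][95:225,280:390],(280,330),interpolation=2))
cv2.imwrite("pics/p14.png",np.hstack(o)[:,:,::-1])
E
```

```text
pos [ 0.4036 -0.4204  0.1985] tool axes x [ 0.134 -0.991 -0.001] y [-0.     0.001 -1.   ] z [ 0.991  0.134 -0.   ]
shift mm [-291.6  122.7  199.8] spin -0.17 jaw 7.7 t 21.6333 F [-0.3  0.3  0.1] w 0.06018450308904577 j [-0.93  0.3   1.53  0.    1.31 -1.06]
pred [[218.7, 229.2], [215.1, 215.1], [348.5, 190.1], [344.0, 176.6]]
((277.3607482910156, 200.76560974121094), (36.46355438232422, 143.88211059570312), 67.77037811279297)
c [ 0.56864602 -0.09739527  0.092     ] in seat -0.006410178814707453 0.006987015882065634 [np.float64(0.2956803449683253), np.float64(0.07758556288755396)]
```

View pics/p14.png

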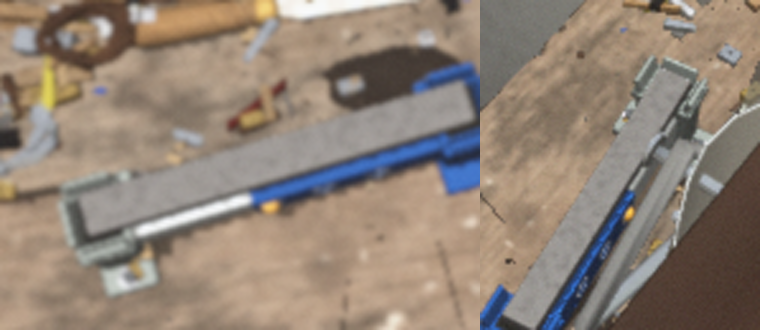

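The stone lies in both trays and both brass buttons show (top zoom (270,207), side zoom (628,213)). My mask merged the stone with the grey tray, so that centre isn't valid. I'll look closer at the ends.

```bash
python3 - <<'E'
from cell import ctrl
from h import *
f=ctrl.grab_frame("top");im=f["frame"]
a=cv2.resize(im[200:245,200:245],(360,360),interpolation=2);b=cv2.resize(im[165:210,320:365],(360,360),interpolation=2)
cv2.imwrite("pics/p15.png",np.hstack([a,b])[:,:,::-1])
c=np.array([.5626,-.1047,0]);g=im.max(2).astype(int)
# profile of stone centreline along holder x at top height
s=np.arange(-.16,.161,.002);uv=proj(f,[c+a*U+[0,0,.092] for a in s])
v=cv2.remap(im,uv[:,0].astype(np.float32)[None],uv[:,1].astype(np.float32)[None],1)[0]
for i in list(range(5,20))+list(range(-20,-3)):print(round(s[i]*1000),v[i])
E
```

```text
-150 [177 174 162]
-148 [165 169 161]
-146 [130 135 129]
-144 [100 103  99]
-142 [88 89 85]
-140 [81 81 77]
-138 [88 87 83]
-136 [116 112 109]
-134 [143 138 135]
-132 [154 149 145]
-130 [156 151 147]
-128 [157 153 149]
-126 [159 154 151]
-124 [161 157 153]
-122 [163 159 155]
122 [154 149 146]
124 [151 146 141]
126 [151 146 142]
128 [153 149 145]
130 [157 152 149]
132 [160 156 153]
134 [155 150 148]
136 [135 130 128]
138 [100  97  98]
140 [68 70 81]
142 [51 64 91]
144 [ 47  67 107]
146 [ 50  76 126]
148 [ 59  90 149]
150 [ 86 107 159]
152 [123 124 145]
154 [158 143 135]
```

View pics/p15.png

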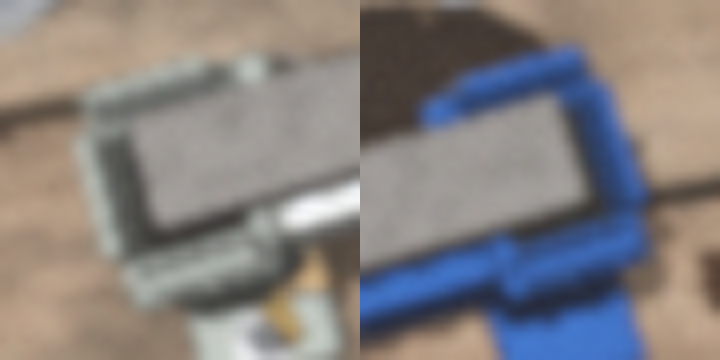

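The stone's ends measure -136 and +138 mm about the seat, so it is centred to about 1 mm. It lies inside the cheeks and end walls at both ends. Handing in.

```bash
python3 -c "
from cell import ctrl
print(ctrl.sign_off(), ctrl.sense()['time_s'])"
```

```text
the job is handed in; nothing more can be done
the job is handed in; nothing more can be done
```

I pulled the sleeve out to its last hole, laid the oil stone flat in both trays and handed the job in; the robot's clock read 21.6 s at my last state check. The hand-in gives no verdict.

**What went wrong on the way:**
- **First squeezes:** two squeezes at the buttons' height did not free the sleeve. The fingertips sit well short of where `ctrl.tip_extent` puts them. Gripping about 14 mm lower worked, and I pulled to the middle hole and then to the last one.
- **First grasps of the stone:** the first two closed too high, for the same reason. The third held.

**Last checks:**
- **Buttons and sleeve:** at each hole the sleeve came to a stop after about 41 mm of travel. The final pictures show brass out on both sides and about 80 mm of bare tube. I did not measure how far each button sticks out.
- **Stone along the holder:** its ends are at -136 and +138 mm about the seat, so it is centred to about 1 mm, between the cheeks and end walls.
- **Stone height:** I judged this only from the force and arm height when it touched the tray floor.
- **Failed check:** one automatic outline fit mixed the stone with the tray and gave an offset of about 6 to 7 mm. I rejected it in favour of the close-up pictures.
- **Robot and bystanders:** the arm was clear and touching nothing. It never went near the bottle or tape, and the chisel looked unmoved in the pictures, but I did not re-measure any of the three.

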